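# Zero the fine adjustment of a vial carousel and hold its index pin out

## Task

Free the six-place vial carousel so that I can turn it on to its next place by hand: first turn the black fine-adjustment knob back until its white line points at the red zero mark of the dial, to within half a division, and let go of it, so that no offset is carried over. Then take the mushroom knob of the sprung index pin, pull the pin straight up to its stop, clear of its hole in the carousel plate, and finish while still holding it up there. Leave the carousel itself standing where it is, and do not knock over or shift the things standing round it.

Things in the scene. Friction and masses are not known exactly. Their poses are not given: they have to be found in the camera images.
- carousel_base: grey round cast base, 210 mm across, 30 mm high, fixed. Origin on the carousel's upright axis at bench height. Its x axis points to the needle post at the back (steel, 155 mm high, 92 mm from the axis, with a cross arm that holds a needle over the rear vial); its y axis points roughly to the rectangular lug (36 mm high) that carries the dial and fine-adjustment knob.
- carousel_top (a point): centre of the carousel's bare-metal plate, on its top, 52 mm above the bench. Plate 162 mm across, 12 mm thick, six brass-bushed index holes 72 mm from the axis; six vials 24 mm wide stand 50 mm from the axis, midway between the holes, caps up to 101 mm above the bench; a steel handle in the middle ends at 89 mm.
- fine_knob_grip (a point): on the upright axis of the black ribbed fine-adjustment knob, 72 mm above the bench, the height to grip (tips no lower than 51 mm). Knob 33 to 35 mm across there, flat top 83 mm above the bench; skirt 47 mm across and 7 mm high at its foot, on a white dial 64 mm across, 42 mm above the bench. White line over top and skirt. The rim of the plate is 54 mm from this axis.
- fine_knob (a joint): knob angle, rad: 0 when its white line points at the red zero mark, growing counter-clockwise seen from above, range -2 to 2; divisions are 15 degrees (0.26 rad) apart. It starts counter-clockwise of zero and stays where left (friction 0.2 N m). 1 rad of it turns carousel and index bracket together 0.08 rad, so the index pin shifts up to 9 mm while the knob is set.
- zero_mark (a point): middle of the red zero mark on the white dial, 26 mm from the knob's axis, on the side that faces the robot (along the minus x axis of the base)
- knob_line (a point): outer end of the knob's white line, on the skirt, 23 mm from the knob's axis
- index_pin_grip (a point): on the upright axis of the index pin's black mushroom knob, 108 mm above the bench with the pin in, the height to grip. Knob 93 to 121 mm above the bench: head 28 mm across, below it a waist 21 mm across, red dot on top. Under it a steel sleeve on a dark bracket (arm top 77 mm above the bench) over the plate's front right rim, 72 mm from the axis. Rises with the pin.
- index_pin (a joint): how far the sprung index pin is pulled up, m: 0 seated, 0.014 at its upper stop. The 8 mm pin reaches 8 mm into the plate, so it is out of the hole beyond 0.008. The spring pulls down with 4 N at 0 rising to 9 N at 0.014; it does not latch and snaps back if let go.
- carousel (a joint): angle of the carousel plate relative to its index bracket, rad: 0 where it stands with the pin in its present hole. Locked by the pin; turns easily once the pin is out.
- beaker: small clear glass beaker, 55 mm across, 66 mm high; origin at the centre of its underside; stands loose, leave it alone
- white_bottle: white plastic bottle with black cap, 60 mm across, 124 mm high; origin at the centre of its underside; stands loose, leave it alone
- wash_bottle: white wash bottle with bent spout, 62 x 104 x 182 mm; origin at the centre of its underside; stands loose, leave it alone
- loose_vial: single vial with black cap, 24 mm across, 48 mm high; origin at the centre of its underside; stands loose, leave it alone
- bung: red-brown rubber bung, 33 mm across, 28 mm high; origin at the centre of its underside; stands loose, leave it alone
- marker_pen: white and blue marker pen lying on the bench, 134 mm long, 17 mm thick; origin at the centre of its underside; stands loose, leave it alone
- screw_clamp: green screw clamp that hangs on the rod lattice over the bench and juts towards the robot, fixed: it fills x 0.53 to 0.72, y -0.16 to -0.11, 0.48 to 0.57 m above the bench, so the wrist must go round in front of it (nearer to the robot) on its way from the right. The lattice's own rods stand and run at x 0.69 and beyond.

How it is judged (in metres and radians):
On the way, in this order (a step that is already met when the one before it is completed fails the run):
1. the fine-adjustment knob stands at its zero mark, let go of, with the index pin still seated (value of joint fine_knob between -0.13 and 0.13 rad and contact force between the fingers and fine_knob below 0.3 N and value of joint index_pin below 0.003 m), for 0.2 s.
2. the index pin is pulled up to its stop by the fingers (value of joint fine_knob between -0.13 and 0.13 rad and value of joint index_pin above 0.011 m and contact force between the fingers and index_pin above 2 N), for 0.2 s.
At the end, for the whole second after the job is handed in: The index pin is held up by the fingers at or within 3 mm of its stop (pulled up more than 11 mm, so at least 3 mm clear of the plate), not moving; the fine-adjustment knob stands within 0.13 rad (half a division) of zero; the carousel plate is within 0.1 rad of where it stood (all of step 2 and value of joint carousel between -0.1 and 0.1 rad and velocity of joint index_pin between -0.01 and 0.01 m/s); the arm keeps its last pose, push and grip.
It fails at once if the carousel plate is turned off its place (value of joint carousel above 0.15 rad or value of joint carousel below -0.15 rad).
It fails at once if a thing standing round the carousel is knocked or shifted by more than 15 mm (distance of any of beaker, white_bottle, wash_bottle, loose_vial, bung, marker_pen from where it was at the start of the episode above 0.015 m).
It also fails if it takes over 48 s, if anything falls off the work surface, if the arm or the gripper's body presses on something with over 40 N, if the wrist force passes 120 N, or if a joint passes its speed limit or range.

## Robot

A 6-joint arm with a two-finger parallel gripper is mounted at the origin on a cart in front of the work surface, level with it; the furniture and walls round the work are solid. World frame = base frame: x ahead of the robot, y to its left, z up, the work surface at z = 0. Lengths are in mm, angles in rad, forces in N, time in s.
With the tool pointing down it reaches from about 350 to 725 mm from the base axis. Payload 6 kg.
Tool frame: the origin (TCP) lies at the very end of the fingers, on their centre line; the grasp point (between the pads) lies pinch_z behind it (pinch_z is the distance from the TCP to the grasp point, in mm); z points along the fingers, y is the line along which they close (so a half turn about z gives the same grasp; the last joint's range is limited). The gripper opens to 85 mm and grips with 20 to 120 N. Pads are 22 mm wide; open, the fingers measure 114 mm over their backs; the gripper's body (76 mm by 85 mm) begins 54 mm behind the grasp point. The pads swing forward as they close: fully open they stand 13 mm farther back than shut.
Start: joints at [-0.974, 0.04, 0.085, 0, -1.615, -0.334], TCP at [155.881, -579.374, 231.261] pointing down, gripper open.
Joint ranges: [-2.56, 2.56], [-1.29, 2.01], [-1.08, 1.49], [-3.29, 1.98], [-2.81, -0.18], [-2.99, 2.99]. Speed limits (rad/s): [2.57, 2.57, 3.01, 3.14, 3.14, 3.14].

## Interface

Orientations are given as a rotation vector (axis times angle).
In Python, from cell import * gives the robot as it stands.
- The arm moves only by the tool send_rows, never from a script. Its argument "plan" is a list of rows, each a list of 7 numbers: the shift along the world's x, y, z in mm, then the turn, a rotation vector about the world's x, y, z in degrees, then the opening, from -1 (shut) to 1 (fully open). In form: [[x, y, z, rx, ry, rz, fingers], ...]. A call has 1 to 12 rows; each row is the pose to reach, as a shift and turn from the pose commanded when the call began; what a row does not reach only later rows make up. A row lasts 1/10 s, in which the tool goes at most 50 mm and 8.59 degrees, less where a joint would pass 70% of its speed; a pose out of reach is approached as far as the arm can. A call with a gripper value outside its range is refused whole. The fingers move at their own pace and stop on an object; "force" is the grip in N (left out, the last holds). Time passes only in rows, so rows that repeat a pose let the fingers close. It gives the time, the measured TCP pose, the force and the opening at its end, in the units of the state.
- get_obs(): the state, without advancing time (a new reading comes with each control period).
- camera(name): name is "scene" or "top" or "wrist"; returns a dict with "frame" (400x640x3 uint8, blue, green, red), "range_z" (400x640 float32, mm along the optical axis (not along the pixel's ray), 0 where there is no reading), "vfov" (degrees; the focal length in pixels is half the picture's height over the tangent of half this angle, whatever the lens; pixels are square), "cx", "cy" (the principal point, pixels), "pose" (4x4, takes a point from camera to world coordinates); the wrist camera has in their place "hand_eye" (4x4, takes a point from camera to tool coordinates, whose origin is the TCP and whose axes are the flange's). Camera axes: x right, y down, z forward; pixel columns grow to the right and rows downward; lengths in mm; the calibration is good to about 2 mm. A picture is of the moment at which its call begins: read the wrist's pose just before it.
- sign_off(): hands the job in, once; it reports no verdict.
Trained networks look in the newest picture that a camera, given by its name, has taken for a name from the list of things; names that differ only in an ending like _2 or _b are one class to them, and where a whole thing is asked for, a point or a joint stands for the part that bears it (a point fixed in the world has none). Each returns a list of dicts, best first, with "score" (0 to 1); they miss things now and then, are a little off and sometimes report something else, mostly with a low value. They report only what shows in the picture. A call takes as long as a camera call.
- search_frame(target, camera): "rect" ([left, top, width, height] in pixels, round what is visible of it).
The state is a dict: "t": time; "joint_pos": joint angles; "joint_velocities": joint speeds; "joint_torque": joint torques, N m; "ee_pos": TCP position; "tool_rot": TCP orientation; "ft_force": force on the tool from outside, world axes, zero at the start; "wrist_torque": the same for the moment, N m; "grip_width": finger opening in mm.
Only numpy, scipy, OpenCV 4.12 (cv2) and the standard library are available. Lean on these libraries where they do the work, as an engineer would, in place of code of your own. Each camera call takes 0.05 s, during which the arm holds its last target. There are 200 camera calls.

## Working session

There is one attempt and no reset: what is moved stays moved. The work goes in short steps, Python scripts to look and compute and a tool call to move; the robot and the scene stay as the last step left them, time stands still between calls to the robot, and variables do not carry over. Pictures are saved under pics/ and viewed, on a budget of 10 in all, crops included, one or two more only if the job needs it, and the job is handed in when it is done.

Besides the shell and the picture viewer there is one more tool, called after ">>>" as name(argument=value, ...), one argument or row to a line, values as JSON. send_rows: Moves the arm, as the interface text tells. Its arguments: {"type":"object","properties":{"plan":{"type":"array","items":{"type":"array","items":{"type":"number"}}},"force":{"type":"number"}},"required":["plan"]}

```bash
mkdir -p pics; ls; cat > h.py <<'E'
from cell import *
import numpy as np, cv2
from scipy.spatial.transform import Rotation as R
def shot(name):
    o=get_obs(); c=camera(name)
    if 'pose' in c: T=np.array(c['pose'])
    else:
        W=np.eye(4); W[:3,:3]=R.from_rotvec(o['tool_rot']).as_matrix(); W[:3,3]=o['ee_pos']
        T=W@np.array(c['hand_eye'])
    f=200/np.tan(np.radians(c['vfov'])/2)
    return c,T,f
def world(c,T,f,u,v,z=None):
    """pixel -> world by depth, or by plane at height z"""
    r=np.array([(u-c['cx'])/f,(v-c['cy'])/f,1.])
    if z is None: s=c['range_z'][int(v),int(u)]
    else: s=(z-T[2,3])/(T[:3,:3]@r)[2]
    return T[:3,:3]@(r*s)+T[:3,3]
E
python3 - <<'E'
from h import *
o=get_obs(); print(o)
ims=[]
for n in('scene','top'):
    c,T,f=shot(n); ims.append(c['frame']); print(n,T.round(2).tolist(),f)
    cv2.imwrite(f'pics/{n}0.png',c['frame'])
    for t in['carousel_base','fine_knob','fine_knob_grip','index_pin','zero_mark','knob_line','index_pin_grip','beaker','white_bottle','wash_bottle','loose_vial','bung','marker_pen']:
        r=search_frame(t,n)
        if r:
            b=r[0]['rect']; u,v=b[0]+b[2]/2,b[1]+b[3]/2
            print(t,np.round(b),round(r[0]['score'],2),world(c,T,f,u,v).round())
E
```

```text
pics
{'t': 0.0, 'joint_pos': array([-9.74292813e-01,  4.08088716e-02,  8.37975712e-02, -4.47645628e-04,
       -1.61553955e+00, -3.33712184e-01]), 'joint_velocities': array([-0.00052419, -0.00100024,  0.00141163,  0.00114903,  0.00075701,
        0.00240025]), 'joint_torque': array([ 2.00447280e-04, -3.68207932e+01,  3.47416770e+01,  6.93191975e+00,
       -5.24375660e-03,  5.97085943e-06]), 'ee_pos': array([ 155.85277988, -579.04898288,  230.27641275]), 'tool_rot': array([ 4.11584556e-01, -3.11412299e+00, -2.77796896e-03]), 'ft_force': array([-0.68121479,  0.20347637, -0.22553998]), 'wrist_torque': array([-0.05804869, -0.05519219, -0.00329218]), 'grip_width': 85.40697526729187}
scene [[-0.78, -0.26, 0.56, -335.64], [-0.62, 0.32, -0.71, 1118.73], [0.01, -0.91, -0.41, 904.4], [0.0, 0.0, 0.0, 1.0]] 490.66869900932704
carousel_base [286. 222.  80.  80.] 0.58 [457.  77.  86.]
fine_knob [296. 269.  14.  14.] 0.53 [475. 167.  74.]
fine_knob_grip [299. 265.  13.  21.] 0.58 [470. 164.  76.]
index_pin [345. 241.  12.  10.] 0.49 [422.  -2. 119.]
zero_mark [282. 224.  79.  74.] 0.94 [506.  37. 
[... 386 characters left out ...]
3.   24.]
marker_pen [235. 342.  44.  26.] 0.73 [392. 451.  15.]
top [[-0.02, -0.99, 0.11, 314.6], [-1.0, 0.02, 0.01, 66.52], [-0.02, -0.11, -0.99, 1799.55], [0.0, 0.0, 0.0, 1.0]] 400.24933161207207
carousel_base [292. 182.  67.  53.] 0.93 [488.  45.  49.]
fine_knob [298. 206.   7.   4.] 0.51 [488. 148.  73.]
fine_knob_grip [296. 207.   8.   6.] 0.49 [480. 154.  84.]
zero_mark [290. 184.  62.  49.] 0.92 [487.  65.  58.]
knob_line [384. 218.   8.  10.] 0.19 [ 420. -229.   29.]
white_bottle [263. 215.  19.  20.] 0.55 [414. 272. 120.]
wash_bottle [372. 200.  15.  21.] 0.62 [ 470. -180.  111.]
bung [225. 226.  28.  11.] 0.56 [395. 431.  19.]
marker_pen [225. 229.  28.   8.] 0.54 [391. 434.   9.]
```

```bash
python3 - <<'E'
from h import *
a=cv2.imread('pics/scene0.png')[190:380,220:420]; b=cv2.imread('pics/top0.png')[150:260,215:415]
a=cv2.resize(a,None,fx=3,fy=3,interpolation=2)[:,:]; b=cv2.resize(b,None,fx=3,fy=3,interpolation=2)
cv2.imwrite('pics/m1.png',cv2.resize(np.vstack([a,b]),None,fx=.66,fy=.66))
E
```

```text
(no output)
```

View pics/m1.png

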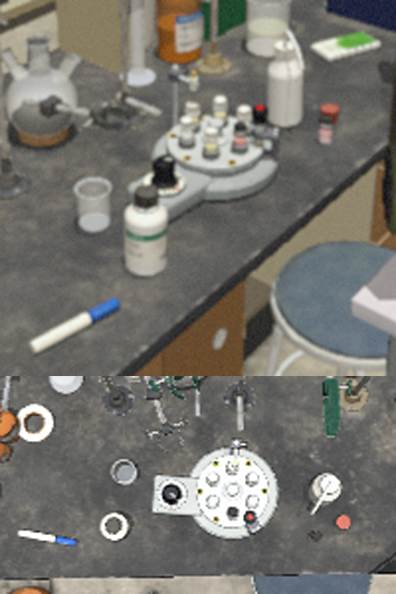

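>>> send_rows(
  plan=[
    [60, 80, 70, 0, 0, 0, 1],
    [90, 120, 70, 0, 0, 0, 1],
    [120, 160, 70, 0, 0, 0, 1],
    [145, 195, 70, 0, 0, 0, 1],
    [174, 230, 70, 0, 0, 0, 1],
    [190, 275, 70, 0, 0, 0, 1],
    [204, 320, 70, 0, 0, 0, 1],
    [219, 365, 70, 0, 0, 0, 1],
    [229, 410, 70, 0, 0, 0, 1],
    [234, 455, 70, 0, 0, 0, 1],
    [239, 500, 70, 0, 0, 0, 1],
    [244, 545, 70, 0, 0, 0, 1],
  ],
)

```text
t: 2.6
ee_pos: [396.7, -56.3, 301.6]
tool_rot: [-0.411, 3.113, 0.0]
ft_force: [0.9, 0.2, 0.4]
grip_width: 85.4
```

>>> send_rows(
  plan=[
    [0, 45, 0, 0, 0, 0, 1],
    [0, 90, 0, 0, 0, 0, 1],
    [0, 120, 0, 0, 0, 0, 1],
    [0, 120, 0, 0, 0, 0, 1],
  ],
)

```text
t: 3.0
ee_pos: [396.5, 64.7, 300.8]
tool_rot: [0.419, -3.113, -0.001]
ft_force: [0.7, -0.1, -1.1]
grip_width: 85.7
```

```bash
python3 - <<'E'
from h import *
o=get_obs(); print(o['t'],o['ee_pos'],o['tool_rot'],o['joint_pos'])
c,T,f=shot('wrist'); print(T.round(2).tolist(),f,c['hand_eye'])
im=c['frame']
cv2.imwrite('pics/w1.png',im); np.savez('w1.npz',d=c['range_z'],T=T,f=f,cx=c['cx'],cy=c['cy'])
for t in['carousel_base','fine_knob','index_pin','zero_mark','knob_line','fine_knob_grip','index_pin_grip']:
    for r in search_frame(t,'wrist')[:2]:
        b=r['rect']; u,v=b[0]+b[2]/2,b[1]+b[3]/2
        print(t,np.round(b),round(r['score'],2),world(c,T,f,u,v).round())
E
```

```text
3.0 [396.54708042  64.68133967 300.77874354] [ 4.19156123e-01 -3.11280112e+00 -9.28334025e-04] [ 6.71848354e-01 -4.75546947e-01 -2.21985331e-01 -8.93576739e-04
 -1.82465375e+00 -1.97516800e+00]
[[-0.26, 0.93, 0.27, 329.01], [0.96, 0.25, 0.07, 46.21], [0.0, 0.28, -0.96, 444.04], [0.0, 0.0, 0.0, 1.0]] 326.7707534396673 [[-2.16443377e-04 -9.60752193e-01 -2.77407960e-01  7.00996039e+01]
 [ 9.99999976e-01 -2.15753607e-04 -3.30113822e-05  1.50621394e-01]
 [-2.81360103e-05 -2.77407961e-01  9.60752217e-01 -1.43220089e+02]
 [ 0.00000000e+00  0.00000000e+00  0.00000000e+00  1.00000000e+00]]
carousel_base [198. 142. 211. 200.] 0.85 [504.  70.  52.]
fine_knob [227. 167.  27.  28.] 0.64 [425. -12. 122.]
fine_knob [352. 227.  34.  43.] 0.55 [478. 147.  85.]
index_pin [ 20. 149. 131.  77.] 0.7 [ 476. -166.  117.]
zero_mark [193. 139. 215. 201.] 0.96 [329.  46. 444.]
zero_mark [406. 268.  25.  55.] 0.29 [533. 236.  64.]
knob_line [352. 228.  36.  43.] 0.75 [478. 148.  84.]
knob_line [209. 161. 121. 126.] 0.6 [483.  24.  73.]
fine_knob_grip [352. 229.  34.  39.] 0.93 [477. 147.  84.]
fine_knob_grip [229. 168.  23.  31.] 0.58 [427. -11. 123.]
index_pin_grip [228. 170.  28.  26.] 0.69 [426. -10. 123.]
```

View pics/w1.png

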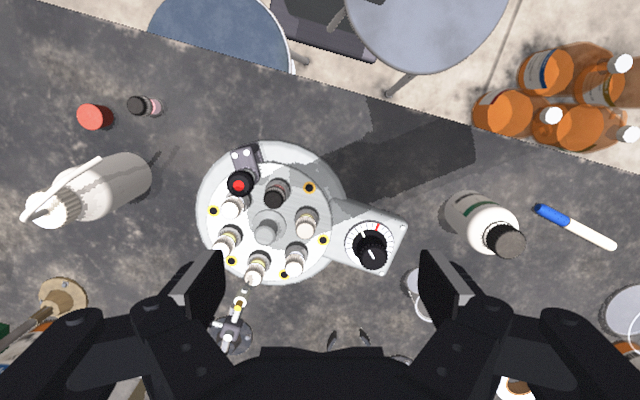

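```bash
python3 - <<'E'
from h import *
im=cv2.imread('pics/w1.png')
a=cv2.resize(im[200:290,325:425],None,fx=6,fy=6,interpolation=cv2.INTER_CUBIC)
cv2.imwrite('pics/w1c.png',a)
z=np.load('w1.npz');c=dict(cx=z['cx'],cy=z['cy'],range_z=z['d']);T=z['T'];f=float(z['f'])
# knob top & pin top from depth: points within height bands
v,u=np.mgrid[0:400,0:640]; d=c['range_z']
P=np.stack([(u-c['cx'])/f*d,(v-c['cy'])/f*d,d],-1)@T[:3,:3].T+T[:3,3]
for n,(u0,u1,v0,v1),(z0,z1) in[('knob',(345,395,220,275),(78,90)),('pin',(222,258,165,200),(117,127)),('plate',(200,345,140,285),(48,56)),('handle',(240,300,200,250),(82,95)),('dial',(335,410,205,285),(38,46))]:
    p=P[v0:v1,u0:u1].reshape(-1,3); p=p[(p[:,2]>z0)&(p[:,2]<z1)]
    q=cv2.minEnclosingCircle(p[:,:2].astype(np.float32)); print(n,len(p),np.median(p,0).round(1),q, p.min(0).round(),p.max(0).round())
E
```

```text
knob 551 [486.3 155.6  83.2] ((487.7696228027344, 156.29551696777344), 17.954978942871094) [470. 139.  78.] [506. 174.  86.]
pin 523 [428.3 -12.6 120.7] ((429.19854736328125, -13.048425674438477), 13.797895431518555) [416. -26. 117.] [443.   0. 123.]
plate 6241 [484.9  34.7  52.5] ((481.3252868652344, 16.14605140686035), 92.44213104248047) [396. -59.  48.] [572. 102.  56.]
handle 441 [488.2  21.5  89. ] ((467.2181396484375, 20.564289093017578), 36.41303253173828) [444. -15.  82.] [504.  57.  95.]
dial 800 [474.  145.   42.2] ((488.44805908203125, 148.10243225097656), 57.25973129272461) [449. 103.  38.] [529. 193.  46.]
```

View pics/w1c.png

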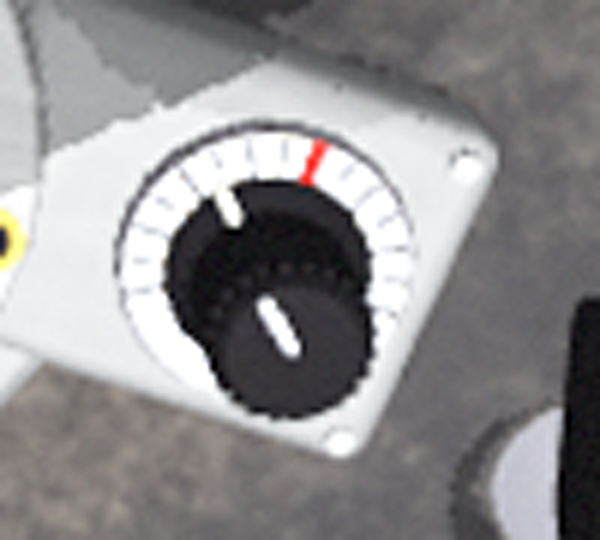

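```bash
python3 - <<'E'
from h import *
z=np.load('w1.npz');c=dict(cx=z['cx'],cy=z['cy'],range_z=z['d']);T=z['T'];f=float(z['f'])
w=lambda a,b,h: world(c,T,f,325+a/6,200+b/6,h)[:2]
C=np.array([487.,156])
zm=w(315,162,42);ln=w(222,192,49);ln2=w(238,226,49);t1=w(265,303,83);t2=w(293,352,83)
an=lambda d: np.degrees(np.arctan2(d[1],d[0]))
print(zm,ln,t1,t2, w(278,345,83)); print('zero',an(zm-C),np.linalg.norm(zm-C),'line',an(ln-C),np.linalg.norm(ln-C),an(ln-ln2),'top',an(t1-t2))
# dial circle: left edge, right edge, top
print([w(x,y,42).round(1) for x,y in[(115,270),(413,250),(265,122)]])
E
```

```text
[462.14317283 159.90343435] [471.76234351 140.6507151 ] [480.13966431 148.02544198] [489.00548356 156.80438997] [488.31918351 153.39156149]
zero 171.07534523089018 25.161451799551394 line -134.7908974288536 21.628377706326624 -139.38902487873906 top -135.28208454419592
[array([498.5, 124.9]), array([476.3, 187.4]), array([456.1, 146.5])]
```

```bash
python3 - <<'E'
import cell
print([n for n in dir(cell) if not n.startswith('__')], getattr(cell,'pinch_z',None))
E
```

```text
['Unreachable', 'camera', 'get_obs', 'pinch_z', 'search_frame', 'sign_off'] 18.700000000000003
```

>>> send_rows(
  plan=[
    [8, 8, -15, 0, 0, 8.5, 1],
    [16, 16, -30, 0, 0, 17, 1],
    [24, 24, -45, 0, 0, 25.5, 1],
    [32, 32, -60, 0, 0, 34, 1],
    [40, 40, -75, 0, 0, 42.5, 1],
    [48, 48, -90, 0, 0, 51, 1],
    [56, 56, -100, 0, 0, 59.5, 1],
    [64, 64, -110, 0, 0, 68, 1],
    [72, 72, -120, 0, 0, 76.5, 1],
    [80, 80, -125, 0, 0, 85, 1],
    [86, 86, -130, 0, 0, 93.5, 1],
    [90, 91, -130, 0, 0, 102, 1],
  ],
)

```text
t: 4.6
ee_pos: [487.1, 152.2, 170.1]
tool_rot: [2.682, -1.633, -0.001]
ft_force: [-0.6, -0.6, -0.5]
grip_width: 85.1
```

```bash
python3 - <<'E'
from h import *
o=get_obs(); print(o['t'],o['ee_pos'],o['tool_rot'],o['joint_pos'].round(2)); print(R.from_rotvec(o['tool_rot']).as_matrix().round(3))
c,T,f=shot('wrist'); cv2.imwrite('pics/w2.png',c['frame'])
v,u=np.mgrid[0:400,0:640]; d=c['range_z']
P=np.stack([(u-c['cx'])/f*d,(v-c['cy'])/f*d,d],-1)@T[:3,:3].T+T[:3,3]
p=P[d>0]
for n,C,r,(z0,z1) in[('knob',(487,156),26,(79,88)),('pin',(428,-13),22,(116,126)),('handle',(492,22),22,(84,94))]:
    q=p[(np.hypot(p[:,0]-C[0],p[:,1]-C[1])<r)&(p[:,2]>z0)&(p[:,2]<z1)]
    if len(q): print(n,len(q),q.mean(0).round(1),q.min(0).round(),q.max(0).round())
E
```

```text
4.6 [487.0701886  152.23444175 170.12818001] [ 2.68206328e+00 -1.63268216e+00 -1.36959206e-03] [ 0.7  -0.2  -0.25 -0.   -1.52 -0.22]
[[ 0.459 -0.888 -0.002]
 [-0.888 -0.459 -0.001]
 [ 0.     0.002 -1.   ]]
knob 1462 [489.5 154.9  83.1] [472. 139.  79.] [506. 173.  86.]
pin 1316 [429.5  -7.4 120.2] [416. -19. 116.] [443.   0. 123.]
handle 1464 [493.2  22.5  88.9] [480.   9.  84.] [506.  34.  92.]
```

View pics/w2.png

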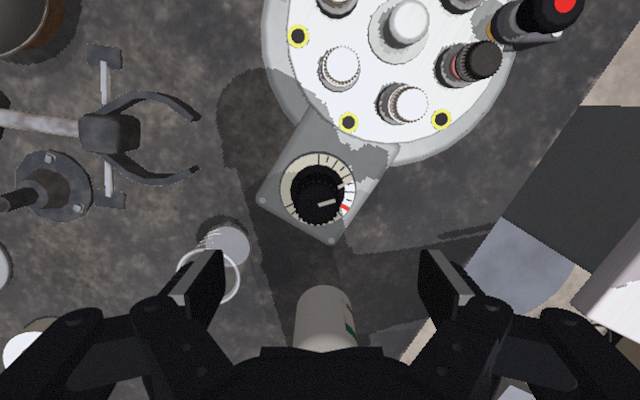

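>>> send_rows(
  plan=[
    [0.5, 2, -30, 0, 0, 0, 1],
    [1, 3.5, -60, 0, 0, 0, 1],
    [1, 3.5, -85, 0, 0, 0, 1],
    [1, 3.5, -100, 0, 0, 0, 1],
    [1, 3.5, -110, 0, 0, 0, 1],
    [1, 3.5, -116, 0, 0, 0, 1],
    [1, 3.5, -116, 0, 0, 0, 0.5],
  ],
)

```text
t: 5.35
ee_pos: [488.0, 156.1, 55.3]
tool_rot: [2.679, -1.641, 0.0]
ft_force: [0.2, -1.3, -0.5]
grip_width: 72.9
```

>>> send_rows(
  plan=[
    [0, 0, 0, 0, 0, 0, -0.5],
    [0, 0, 0, 0, 0, 0, -1],
    [0, 0, 0, 0, 0, 0, -1],
    [0, 0, 0, 0, 0, 0, -1],
    [0, 0, 0, 0, 0, 0, -1],
    [0, 0, 0, 0, 0, 0, -1],
    [0, 0, 0, 0, 0, 0, -1],
  ],
  force=50,
)

```text
t: 6.05
ee_pos: [488.6, 156.6, 56.5]
tool_rot: [-2.678, 1.639, -0.002]
ft_force: [-1.2, 0.9, 5.9]
grip_width: 31.7
```

>>> send_rows(
  plan=[
    [0, 0, 0, 0, 0, -6, -1],
    [0, 0, 0, 0, 0, -12, -1],
    [0, 0, 0, 0, 0, -18, -1],
    [0, 0, 0, 0, 0, -24, -1],
    [0, 0, 0, 0, 0, -30, -1],
    [0, 0, 0, 0, 0, -36, -1],
    [0, 0, 0, 0, 0, -42, -1],
    [0, 0, 0, 0, 0, -48, -1],
    [0, 0, 0, 0, 0, -54, -1],
    [0, 0, 0, 0, 0, -54, -1],
    [0, 0, 0, 0, 0, -54, -1],
  ],
)

```text
t: 7.15
ee_pos: [488.9, 156.6, 56.5]
tool_rot: [-1.645, 2.674, -0.001]
ft_force: [1.9, 0.3, 5.2]
grip_width: 32.0
```

```bash
python3 - <<'E'
from h import *
o=get_obs(); print(o['t'],o['ee_pos'],o['ft_force'],o['wrist_torque'],o['joint_pos'].round(2)); print(R.from_rotvec(o['tool_rot']).as_matrix().round(3))
c,T,f=shot('wrist'); cv2.imwrite('pics/w3.png',c['frame'])
q=world(c,T,f,0,0,42)
Ti=np.linalg.inv(T); p=Ti@np.array([488,156,46,1]); u=p[0]/p[2]*f+c['cx'];v=p[1]/p[2]*f+c['cy'];print(u,v)
np.savez('w3.npz',T=T,f=f,cx=c['cx'],cy=c['cy'])
E
```

```text
7.15 [488.88126554 156.63414312  56.53243268] [1.9283701  0.33230121 5.24659755] [ 0.16848085 -0.45895976 -0.20652657] [ 0.7  -0.15 -0.42  0.   -1.3  -1.17]
[[-0.451 -0.893  0.003]
 [-0.893  0.451  0.001]
 [-0.002 -0.002 -1.   ]]
322.4851333861929 242.3907974281845
```

View pics/w3.png

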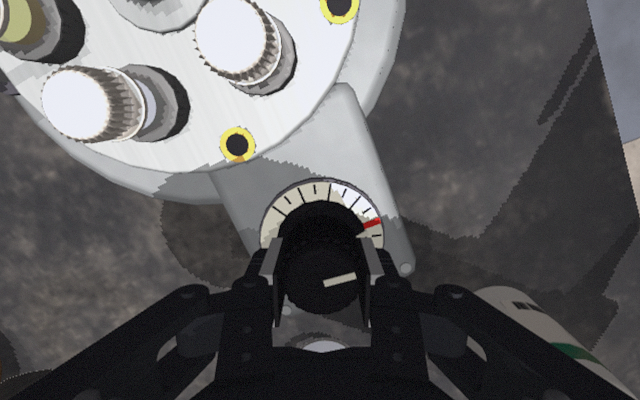

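```bash
python3 - <<'E'
from h import *
z=np.load('w3.npz');c=dict(cx=z['cx'],cy=z['cy']);T=z['T'];f=float(z['f'])
w=lambda a,b,h: world(c,T,f,a,b,h)[:2]
an=lambda d: round(np.degrees(np.arctan2(d[1],d[0]))%360,1)
C=np.array([488.,156])
a,b,e,g=w(325,284,83),w(355,275,83),w(370,224.5,42),w(364,234,49)
print(a,b,e,g,'top',an(b-a),'top from C',an(b-C),'zero',an(e-C),np.linalg.norm(e-C),'skirt',an(g-C),np.linalg.norm(g-C))
im=cv2.imread('pics/w3.png'); cv2.imwrite('pics/w3c.png',cv2.resize(im[170:310,250:400],None,fx=5,fy=4.2,interpolation=2))
E
```

```text
[487.84350097 157.76702981] [475.31352974 159.53198429] [462.43771457 159.70477095] [466.94540742 160.03313027] top 172.0 top from C 164.4 zero 171.8 25.829358569510596 skirt 169.2 21.43739742415891
```

>>> send_rows(
  plan=[
    [0, 0, 0, 0, 0, 0, 0.5],
    [0, 0, 0, 0, 0, 0, 0.8],
    [0, 0, 0, 0, 0, 0, 0.8],
    [0, 0, 0, 0, 0, 0, 0.8],
    [0, 0, 0, 0, 0, 0, 0.8],
    [0, 0, 30, 0, 0, 0, 0.8],
    [0, 0, 65, 0, 0, 0, 0.8],
    [0, 0, 110, 0, 0, 0, 0.8],
    [0, 0, 150, 0, 0, 0, 0.8],
    [0, 0, 160, 0, 0, 0, 0.8],
    [0, 0, 160, 0, 0, 0, 0.8],
  ],
)

```text
t: 8.3
ee_pos: [488.5, 156.7, 217.2]
tool_rot: [-1.641, 2.675, 0.001]
ft_force: [0.4, 0.3, -0.9]
grip_width: 77.1
```

```bash
python3 - <<'E'
from h import *
o=get_obs(); print(o['t'],o['ee_pos'],o['ft_force'])
c,T,f=shot('wrist'); cv2.imwrite('pics/w4.png',c['frame'])
np.savez('w4.npz',T=T,f=f,cx=c['cx'],cy=c['cy'])
v,u=np.mgrid[0:400,0:640]; d=c['range_z']
P=np.stack([(u-c['cx'])/f*d,(v-c['cy'])/f*d,d],-1)@T[:3,:3].T+T[:3,3]
p=P[d>0]
for n,C,r,(z0,z1) in[('knob',(488,156),26,(79,88)),('pin',(428,-10),24,(116,126)),('handle',(492,22),22,(84,94))]:
    q=p[(np.hypot(p[:,0]-C[0],p[:,1]-C[1])<r)&(p[:,2]>z0)&(p[:,2]<z1)]
    if len(q): print(n,len(q),q.mean(0).round(1),q.min(0).round(),q.max(0).round())
p=np.linalg.inv(T)@np.array([488,156,50,1]); u=int(p[0]/p[2]*f+c['cx']);v=int(p[1]/p[2]*f+c['cy']);print(u,v)
cv2.imwrite('pics/w4c.png',cv2.resize(c['frame'][v-45:v+45,u-60:u+60],None,fx=6,fy=6,interpolation=2))
E
```

```text
8.3 [488.54769383 156.67779447 217.22674617] [ 0.36677912  0.27892776 -0.9276292 ]
knob 1058 [487.9 155.3  83.1] [471. 139.  79.] [505. 173.  86.]
handle 987 [491.9  22.5  88.8] [480.   9.  84.] [505.  34.  92.]
321 175
```

View pics/w4c.png

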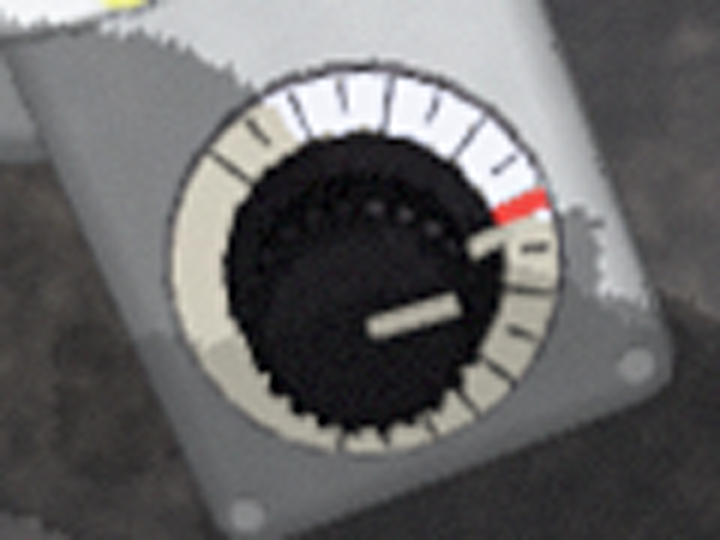

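```bash
python3 - <<'E'
from h import *
z=np.load('w4.npz');c=dict(cx=z['cx'],cy=z['cy']);T=z['T'];f=float(z['f'])
w=lambda a,b,h: world(c,T,f,261+a/6,130+b/6,h)[:2]
an=lambda d: round(np.degrees(np.arctan2(d[1],d[0]))%360,1)
D=cv2.fitEllipse(np.array([w(*p,42) for p in[(172,260),(563,250),(370,63),(350,455),(500,120),(215,150),(525,375)]],np.float32));print(D)
C=np.array(D[0])
a,b,e,g,g2=w(370,328,83),w(458,304,83),w(520,208,42),w(503,235,49),w(472,248,49)
print('top',an(b-a),an(b-C),'zero',an(e-C),np.linalg.norm(e-C),'tick',an(w(535,247,42)-C),an(w(500,165,42)-C),'skirt',an(g-C),an(g-g2),np.linalg.norm(g-C),a)
E
```

```text
((487.9788818359375, 157.26187133789062), (64.28777313232422, 66.2157974243164), 138.8780517578125)
top 168.8 168.7 zero 174.7 26.86127324969149 tick 160.0 191.4 skirt 170.5 176.4 22.802994751160696 [487.80292236 157.32191476]
```

```bash
python3 - <<'E'
from h import *
z=np.load('w4.npz');c=dict(cx=z['cx'],cy=z['cy']);T=z['T'];f=float(z['f'])
im=cv2.imread('pics/w4.png').astype(int); an=lambda d: round(np.degrees(np.arctan2(d[1],d[0]))%360,1)
C=np.array([488.,157.2])
B,G,Rr=im[...,0],im[...,1],im[...,2]
def pts(m,box,h):
    x0,y0,x1,y1=box; v,u=np.nonzero(m[y0:y1,x0:x1]); return np.array([world(c,T,f,a+x0,b+y0,h)[:2] for a,b in zip(u,v)])
red=pts((Rr-G>60),(335,155,358,175),42)
top=pts(G>90,(320,176,340,188),83)
m=red.mean(0); print('red',len(red),m,an(m-C),np.linalg.norm(m-C))
l=cv2.fitLine(top.astype(np.float32),cv2.DIST_L2,0,.01,.01).ravel(); print('top',len(top),top.mean(0),an(top.mean(0)-C),l[:2],an(-l[:2]*np.sign(l[0])))
# dial centre by segmentation of the dial's outer edge: polar sampling on plane z=42
Ti=np.linalg.inv(T)
def grey(p,h):
    q=Ti@np.array([*p,h,1]); u=q[0]/q[2]*f+c['cx'];v=q[1]/q[2]*f+c['cy']; return cv2.remap(im.mean(2).astype(np.float32),np.float32([[u]]),np.float32([[v]]),1)[0,0]
# ticks: darkness vs angle at r=28 on dial
a=np.arange(60,300,1.); g=np.array([min(grey(C+r*np.array([np.cos(np.radians(t)),np.sin(np.radians(t))]),42) for r in(28,29)) for t in a])
from scipy.signal import find_peaks
pk,_=find_peaks(-g,prominence=15); print([(a[i],int(g[i])) for i in pk])
# skirt line at r 20..22, z 49
s=np.array([np.mean([grey(C+r*np.array([np.cos(np.radians(t)),np.sin(np.radians(t))]),49) for r in(19,20,21)]) for t in np.arange(150,200)])
print(list(zip(range(150,200,2),s[::2].astype(int))))
E
```

```text
red 34 [461.14376156 159.02868813] 176.1 26.918425723704843
top 57 [481.46024948 158.04697641] 172.6 [ 0.9831319  -0.18289791] 169.5
[(np.float64(67.0), 26), (np.float64(77.0), 93), (np.float64(83.0), 93), (np.float64(99.0), 97), (np.float64(114.0), 92), (np.float64(130.0), 97), (np.float64(145.0), 105), (np.float64(160.0), 107), (np.float64(176.0), 128), (np.float64(192.0), 179), (np.float64(207.0), 155), (np.float64(222.0), 141), (np.float64(238.0), 137), (np.float64(252.0), 171), (np.float64(267.0), 157), (np.float64(282.0), 122), (np.float64(297.0), 105)]
[(150, np.int64(19)), (152, np.int64(25)), (154, np.int64(28)), (156, np.int64(25)), (158, np.int64(18)), (160, np.int64(18)), (162, np.int64(20)), (164, np.int64(36)), (166, np.int64(85)), (168, np.int64(141)), (170, np.int64(177)), (172, np.int64(180)), (174, np.int64(158)), (176, np.int64(107)), (178, np.int64(40)), (180, np.int64(19)), (182, np.int64(24)), (184, np.int64(28)), (186, np.int64(29)), (188, np.int64(30)), (190, np.int64(30)), (192, np.int64(34)), (194, np.int64(32)), (196, np.int64(32)), (198, np.int64(31))]
```

>>> send_rows(
  plan=[
    [0, 0.5, -45, 0, 0, 0, 0.8],
    [0, 0.5, -90, 0, 0, 0, 0.8],
    [0, 0.5, -125, 0, 0, 0, 0.8],
    [0, 0.5, -145, 0, 0, 0, 0.8],
    [0, 0.5, -157, 0, 0, 0, 0.8],
    [0, 0.5, -160, 0, 0, 0, 0.3],
    [0, 0.5, -160, 0, 0, 0, -0.2],
    [0, 0.5, -160, 0, 0, 0, -1],
    [0, 0.5, -160, 0, 0, 0, -1],
    [0, 0.5, -160, 0, 0, 0, -1],
    [0, 0.5, -160, 0, 0, 0, -1],
    [0, 0.5, -160, 0, 0, 0, -1],
  ],
  force=50,
)

```text
t: 9.55
ee_pos: [488.9, 156.9, 56.8]
tool_rot: [-1.642, 2.676, -0.001]
ft_force: [1.7, -2.8, 5.9]
grip_width: 32.2
```

>>> send_rows(
  plan=[
    [0, 0, 0, 0, 0, 1, -1],
    [0, 0, 0, 0, 0, 2, -1],
    [0, 0, 0, 0, 0, 3, -1],
    [0, 0, 0, 0, 0, 4.3, -1],
    [0, 0, 0, 0, 0, 4.3, -1],
    [0, 0, 0, 0, 0, 4.3, -1],
    [0, 0, 0, 0, 0, 4.3, 0],
    [0, 0, 0, 0, 0, 4.3, 0.8],
    [0, 0, 0, 0, 0, 4.3, 0.8],
    [0, 0, 0, 0, 0, 4.3, 0.8],
    [0, 0, 0, 0, 0, 4.3, 0.8],
  ],
)

```text
t: 10.65
ee_pos: [487.7, 156.8, 55.0]
tool_rot: [1.742, -2.614, -0.0]
ft_force: [0.1, -0.6, 0.5]
grip_width: 76.7
```

>>> send_rows(
  plan=[
    [0, 0, 30, 0, 0, 0, 0.8],
    [0, 0, 65, 0, 0, 0, 0.8],
    [0, 0, 110, 0, 0, 0, 0.8],
    [0, 0, 150, 0, 0, 0, 0.8],
    [0, 0, 160, 0, 0, 0, 0.8],
    [0, 0, 160, 0, 0, 0, 0.8],
  ],
)

```text
t: 11.25
ee_pos: [488.5, 157.2, 217.2]
tool_rot: [-1.74, 2.611, 0.0]
ft_force: [1.1, -0.4, -0.6]
grip_width: 77.0
```

```bash
cat > lk.py <<'E'
from h import *
def measure(C=np.array([488.,157.2])):
    o=get_obs(); print(o['t'],o['ee_pos'],o['joint_pos'].round(2))
    c,T,f=shot('wrist'); cv2.imwrite('pics/w_%d.png'%(o['t']*10),c['frame'])
    im=c['frame'].astype(int); Ti=np.linalg.inv(T)
    def samp(img,p,h):
        q=Ti@np.array([*p,h,1]); return cv2.remap(img.astype(np.float32),np.float32([[q[0]/q[2]*f+c['cx']]]),np.float32([[q[1]/q[2]*f+c['cy']]]),1)[0,0]
    a=np.arange(140,230.); e=lambda t: np.array([np.cos(np.radians(t)),np.sin(np.radians(t))])
    red=im[...,2]-im[...,1]; g=im.mean(2)
    r=np.array([np.mean([samp(red,C+k*e(t),42) for k in(24.5,26,28)]) for t in a]).clip(30)-30
    s=np.array([np.mean([samp(g,C+k*e(t),49) for k in(19,20,21)]) for t in a]).clip(70)-70
    print('zero',(r*a).sum()/r.sum(),'line',(s*a).sum()/s.sum())
    return c,T,f
E
python3 -c "
from lk import *
measure()"
```

```text
11.25 [488.53208384 157.21414133 217.2198481 ] [ 0.7  -0.2  -0.16  0.   -1.6  -1.1 ]
zero 176.2710176980091 line 175.79649035110447
```

>>> send_rows(
  plan=[
    [-10, -25, 0, 0, 0, -8, 0.8],
    [-20, -55, 0, 0, 0, -16, 0.8],
    [-30, -85, 0, 0, 0, -24, 0.8],
    [-40, -110, 0, 0, 0, -32, 0.8],
    [-50, -135, 0, 0, 0, -40, 0.8],
    [-58, -155, 0, 0, 0, -42.6, 0.8],
    [-62.5, -165, 0, 0, 0, -42.6, 0.8],
    [-62.5, -165, 0, 0, 0, -42.6, 0.8],
    [-62.5, -165, 0, 0, 0, -42.6, 0.8],
  ],
)

```text
t: 12.2
ee_pos: [425.3, -7.9, 214.3]
tool_rot: [0.675, -3.067, -0.0]
ft_force: [0.4, -0.1, -0.2]
grip_width: 76.6
```

```bash
python3 - <<'E'
from h import *
o=get_obs(); print(o['t'],o['ee_pos'],o['joint_pos'].round(2)); print(R.from_rotvec(o['tool_rot']).as_matrix().round(3)[:,1])
c,T,f=shot('wrist'); cv2.imwrite('pics/w5.png',c['frame'])
v,u=np.mgrid[0:400,0:640]; d=c['range_z']
P=np.stack([(u-c['cx'])/f*d,(v-c['cy'])/f*d,d],-1)@T[:3,:3].T+T[:3,3]
im=c['frame'].astype(int); dd=np.hypot(P[...,0]-426,P[...,1]+8)
m=(d>0)&(dd<26)&(P[...,2]>116)&(P[...,2]<127)
q=P[m]; print('pin',len(q),q.mean(0).round(1),q.min(0).round(),q.max(0).round(),cv2.minEnclosingCircle(q[:,:2].astype(np.float32)))
m&=(im[...,2]-im[...,1]>60); print('dot',m.sum(),P[m].mean(0)); print(u[m].mean(),v[m].mean(),world(c,T,f,u[m].mean(),v[m].mean(),121))
h=(d>0)&(np.hypot(P[...,0]-492,P[...,1]-22)<18)&(P[...,2]>86)&(P[...,2]<92); print('handle',P[h].mean(0))
# vial caps near: heights 95-106
for n in(0,):
    m=((d>0)&(dd<75)&(P[...,2]>96)&(P[...,2]<106)).astype(np.uint8)
    k,l,s,_=cv2.connectedComponentsWithStats(m)
    for i in range(1,k):
        if s[i,4]>60: q=P[l==i]; print('cap',s[i,4],((q.min(0)+q.max(0))/2).round(),(q.max(0)-q.min(0)).round())
E
```

```text
12.2 [425.33390127  -7.9437738  214.32341313] [ 0.46 -0.44 -0.36 -0.   -1.66 -1.6 ]
[-0.42   0.908  0.001]
pin 957 [426.1  -9.4 120.3] [413. -23. 116.] [441.   4. 124.] ((427.05841064453125, -9.126117706298828), 13.895133018493652)
dot 172 [427.7033628   -9.09278312 121.61113258]
318.2848837209302 200.65116279069767 [427.86419331  -9.02343407 121.        ]
handle [491.05858257  21.32402246  88.90078032]
cap 491 [464. -19. 100.] [22. 22.  7.]
cap 497 [443.  26. 100.] [22. 22.  8.]
```

View pics/w5.png

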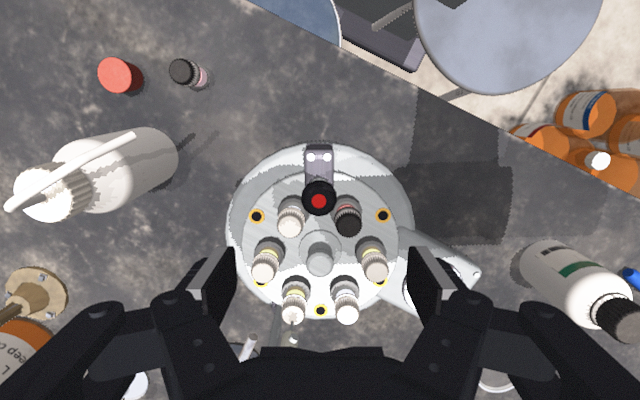

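>>> send_rows(
  plan=[
    [0, -2, -30, 0, 0, 0, 0.6],
    [0, -2, -60, 0, 0, 0, 0.6],
    [0, -2, -85, 0, 0, 0, 0.6],
    [0, -2, -105, 0, 0, 0, 0.6],
    [0, -2, -117, 0, 0, 0, 0.6],
    [0, -2, -124, 0, 0, 0, 0.6],
    [0, -2, -124, 0, 0, 0, 0.6],
    [0, -2, -124, 0, 0, 0, 0.6],
  ],
)

```text
t: 13.05
ee_pos: [425.9, -10.1, 92.2]
tool_rot: [-0.674, 3.067, -0.0]
ft_force: [0.2, 0.1, -0.5]
grip_width: 68.3
```

>>> send_rows(
  plan=[
    [0, 0, 0, 0, 0, 0, 0],
    [0, 0, 0, 0, 0, 0, -1],
    [0, 0, 0, 0, 0, 0, -1],
    [0, 0, 0, 0, 0, 0, -1],
    [0, 0, 0, 0, 0, 0, -1],
    [0, 0, 0, 0, 0, 0, -1],
    [0, 0, 0, 0, 0, 0, -1],
    [0, 0, 0, 0, 0, 0, -1],
  ],
  force=60,
)

```text
t: 13.85
ee_pos: [425.7, -10.2, 92.0]
tool_rot: [-0.673, 3.068, 0.0]
ft_force: [-2.2, 1.8, 5.8]
grip_width: 25.6
```

>>> send_rows(
  plan=[
    [0, 0, 1.5, 0, 0, 0, -1],
    [0, 0, 3, 0, 0, 0, -1],
    [0, 0, 4.5, 0, 0, 0, -1],
    [0, 0, 6, 0, 0, 0, -1],
    [0, 0, 7.5, 0, 0, 0, -1],
    [0, 0, 9, 0, 0, 0, -1],
    [0, 0, 10.5, 0, 0, 0, -1],
    [0, 0, 12, 0, 0, 0, -1],
    [0, 0, 12, 0, 0, 0, -1],
    [0, 0, 12, 0, 0, 0, -1],
  ],
)

```text
t: 14.85
ee_pos: [425.3, -10.1, 102.5]
tool_rot: [0.673, -3.068, -0.001]
ft_force: [5.4, 1.2, -7.7]
grip_width: 25.3
```

>>> send_rows(
  plan=[
    [0, 0, 1, 0, 0, 0, -1],
    [0, 0, 1, 0, 0, 0, -1],
    [0, 0, 1, 0, 0, 0, -1],
  ],
)

```text
t: 15.15
ee_pos: [425.3, -10.1, 103.4]
tool_rot: [0.673, -3.068, -0.001]
ft_force: [6.0, 1.4, -8.6]
grip_width: 25.2
```

>>> send_rows(
  plan=[
    [0, 0, 1, 0, 0, 0, -1],
    [0, 0, 2, 0, 0, 0, -1],
    [0, 0, 2, 0, 0, 0, -1],
    [0, 0, 2, 0, 0, 0, -1],
  ],
)

```text
t: 15.55
ee_pos: [425.3, -10.1, 105.3]
tool_rot: [0.673, -3.068, -0.001]
ft_force: [6.7, 0.9, -9.6]
grip_width: 25.2
```

>>> send_rows(
  plan=[
    [0, 0, 0.7, 0, 0, 0, -1],
    [0, 0, 1.2, 0, 0, 0, -1],
    [0, 0, 1.2, 0, 0, 0, -1],
    [0, 0, 1.2, 0, 0, 0, -1],
  ],
)

```text
t: 15.95
ee_pos: [425.3, -10.1, 106.2]
tool_rot: [0.673, -3.068, -0.001]
ft_force: [7.7, 0.3, -9.7]
grip_width: 24.9
```

```bash
python3 - <<'E'
from h import *
o=get_obs(); print(o['t'],o['ee_pos'],o['ft_force'],o['grip_width'])
c,T,f=shot('wrist'); cv2.imwrite('pics/w6.png',c['frame'])
v,u=np.mgrid[0:400,0:640]; d=c['range_z']
P=np.stack([(u-c['cx'])/f*d,(v-c['cy'])/f*d,d],-1)@T[:3,:3].T+T[:3,3]
im=c['frame'].astype(int)
m=(d>0)&(np.hypot(P[...,0]-427,P[...,1]+9)<14)&(im[...,2]-im[...,1]>60); print('dot',m.sum(),np.median(P[m],0) if m.any() else 0)
for C in((464,-19),(443,26)):
    m=(d>0)&(np.hypot(P[...,0]-C[0],P[...,1]-C[1])<20)&(abs(P[...,2]-101)<5); q=P[m]; print('cap',len(q),((q.min(0)+q.max(0))/2).round(1) if len(q) else 0)
E
```

```text
15.95 [425.29165091 -10.09653351 106.2341329 ] [ 7.68347762  0.28507973 -9.73867306] 24.939137804206045
dot 579 [427.68398641  -9.01488051 135.62867206]
cap 36 [462.   -9.9  99.9]
cap 30 [449.1  18.4  99.6]
```

View pics/w6.png

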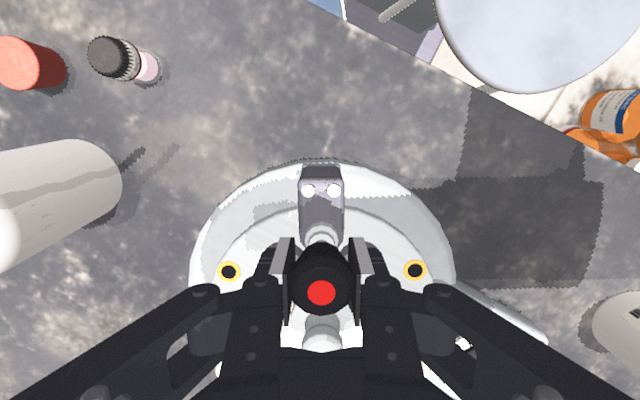

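>>> send_rows(
  plan=[
    [0, 0, 0, 0, 0, 0, -1],
    [0, 0, 0, 0, 0, 0, -1],
    [0, 0, 0, 0, 0, 0, -1],
    [0, 0, 0, 0, 0, 0, -1],
    [0, 0, 0, 0, 0, 0, -1],
    [0, 0, 0, 0, 0, 0, -1],
    [0, 0, 0, 0, 0, 0, -1],
    [0, 0, 0, 0, 0, 0, -1],
    [0, 0, 0, 0, 0, 0, -1],
    [0, 0, 0, 0, 0, 0, -1],
    [0, 0, 0, 0, 0, 0, -1],
    [0, 0, 0, 0, 0, 0, -1],
  ],
)

```text
t: 17.2
ee_pos: [425.3, -10.1, 106.2]
tool_rot: [0.673, -3.068, -0.001]
ft_force: [7.3, 1.0, -10.3]
grip_width: 25.5
```

```bash
python3 - <<'E'
from h import *
o=get_obs(); print(o['t'],o['ee_pos'],o['ft_force'],o['grip_width'])
c,T,f=shot('wrist')
v,u=np.mgrid[0:400,0:640]; d=c['range_z']
P=np.stack([(u-c['cx'])/f*d,(v-c['cy'])/f*d,d],-1)@T[:3,:3].T+T[:3,3]
im=c['frame'].astype(int)
m=(d>0)&(np.hypot(P[...,0]-427,P[...,1]+9)<14)&(im[...,2]-im[...,1]>60); print('dot',m.sum(),np.median(P[m],0))
A=np.array([491.3,22]); p0=np.array([427.5,-9])
an=lambda p: np.degrees(np.arctan2(*(p[:2]-A)[::-1]))%360
for x,y in((228,271),(415,270)):
    w=world(c,T,f,x,y,52); print(w.round(1),np.linalg.norm(w[:2]-A),an(w)-an(p0))
E
```

```text
17.2 [425.28480563 -10.06811286 106.23104029] [  7.34696457   1.03089981 -10.25888112] 25.49431711487568
dot 578 [427.57635952  -9.04430902 135.68439629]
[487.4 -50.4  52. ] 72.49943523758783 60.978316090063174
[434.1  63.7  52. ] 70.79817384336062 -61.95707163493657
```

```bash
python3 -c "
from cell import *
print(sign_off())"
```

```text
the job is handed in; nothing more can be done
None
```

The fine-adjustment knob is back at zero and released. The index pin is pulled up to its stop and still held there. I handed the job in at 17.2 s; the hand-in gave no verdict.

- **Fine-adjustment knob:** it started about 51° counter-clockwise of zero. My first turn left the line about 4.5° past the mark, so I gripped it again and corrected. The last close look, after letting go, put the line 0.5° from the red mark; half a division is 7.5°.
- **Index pin:** the red dot on top rose from about 121 to 135.7 mm, so the pin is up the full 14 mm. Over a 1.2 s hold the height and grip stayed steady, with about 10 N downward on the wrist (the spring gives 9 N at the stop).
- **Carousel plate:** the two holes next to the pin measured +61° and −62° from it, so the plate is within about 1° of its place.
- **Surroundings:** I noticed no contact with anything standing round the carousel. I did not measure their positions again at the end, and I did not look at the knob again after pulling the pin.

I viewed 8 pictures.

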